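# Clamp an imaging dish with the slip-clutch thumbscrew

## Task

Take the black dish from the warming plate, stand it on the heated dish holder and slide it under the clamp until it is snug against both locating pins, pushing gently because its bottom is thin glass. Then turn the clamp's thumbscrew clockwise until its slip clutch gives for the first time, stop there without running the clutch on, and let go. Leave the dish clamped where it is and disturb nothing else.

Things in the scene. Friction and masses are not known exactly. Their poses are not given: they have to be found in the camera images.
- black_dish: The dish to be clamped: round, open imaging dish with a thick black steel wall and a thin glass bottom, 40 mm across, 12 mm tall, wall 7 mm, floor 3 mm, 80 to 105 g. Origin at the centre of its underside, z up. It stands on the warming plate (top 14 mm above the table) and can be gripped across its outside.
- blue_dish: A dish of the same size with a blue wall, also on the warming plate; either dish may be the nearer one. Leave it alone. Origin at the centre of its underside.
- warm_plate: Fixed white-topped warming plate, 180 x 120 mm, top 14 mm above the table, with an 18 mm high white control strip 30 mm wide along its +x edge. Origin at the centre of its underside on the table, x along its length.
- holder: Fixed blue-anodised dish holder on the table: plate 170 mm (x) x 100 mm (y), top 16 mm above the table. Origin at the centre of its underside. Its open side, where the dish goes on, is the -x end; the clamp strap runs along its x axis over the +x half. The dish slides home in the holder's +x direction.
- seat (a point): Point on the top of the holder plate (16 mm above the table) where the centre of the dish's underside is when the dish touches both pins; 30 mm from the holder's origin towards its -x. Axes as the holder's. A white ring 43 mm across is marked round it.
- pins: The two steel locating pins on the holder plate, 6 mm across, 8 mm tall, centres 18.9 mm beyond the seat in the holder's +x and 13.2 mm to either side. Origin at the seat point.
- strap: Grey clamp strap, 102 mm long (x), 20 mm wide, 8 mm thick, whose black rubber nose pad reaches 8 mm over the rim of a seated dish, from the +x side. It moves straight up and down with the screw, 1.91 mm per rad. Origin on the screw axis, level with the underside of the nose; strap top 11 mm above. The screw axis is 52 mm beyond the seat in the holder's +x.
- nose (a point): Middle of the underside of the strap's nose pad, 34 mm from the screw axis towards the dish. At the start it is 2 to 4 mm above the rim of a seated dish. The pad gives a millimetre or two under load.
- knob (a point): Centre of the thumbscrew's round knurled black knob with a blue top and a white index line: 28 mm across, 22 mm tall (11 mm above and below this point), axis vertical, free all round. Below it are a 13 mm thick neck 11 mm long, then the top of the strap, 22 mm below this point. It sinks with the strap as it is turned.
- screw (a joint): Turn of the screw, rad, growing clockwise seen from above; clockwise lowers the strap by 1.91 mm per rad (12 mm a turn). Starts between 1.0 and 2.1; the pad first touches a seated dish near 3.1, then yields, so the place where it is tight is found by feel. Turning it free takes about 0.20 N m; it stays where it is left.
- clutch (a joint): Slip of the knob on the screw, rad, 0 at the start, growing as the knob is turned clockwise past the slip. The knob carries the screw with it until the turning moment reaches about 0.30 N m; then the clutch slips at that steady moment while the screw stands still, the strap pressing the dish with some 55 N. A slip of about a tenth of a rad is a clear first slip; it must not be run on by as much as a tenth of a turn (0.6 rad).
- tube_rack: Loose white rack of capped tubes, 75 x 110 mm, 95 mm tall. Leave it alone. Origin at the centre of its underside.
- flask: Loose clear conical flask with a red cap, 88 mm across, 107 mm tall. Leave it alone. Origin at the centre of its underside.
- tip_box: Loose blue box with a yellow lid, 85 x 120 x 73 mm. Leave it alone. Origin at the centre of its underside.
- media_bottle: Loose amber bottle with a blue cap, 56 mm across, 110 mm tall. Leave it alone. Origin at the centre of its underside.
- marker: Loose white pen with a green cap, 135 mm long, 12 mm thick, lying on the table. Leave it alone. Origin under its middle.
- beaker: Loose small glass beaker, 56 mm across, 60 mm tall. Leave it alone. Origin at the centre of its underside.
Not all that is in view belongs to the job. What is meant by the black_dish is not turquoise, and is the larger of those in its own colour.

How it is judged:
On the way, in this order (a step that is already met when the one before it is completed fails the run):
1. the black dish has been slid under the clamp and pressed home against both pins (horizontal distance between black_dish and seat below 0.002 m and z of black_dish in the frame of seat below 0.0015 m and contact force between black_dish and pins above 1 N), for 0.1 s.
2. the thumbscrew is tightened on the dish until the clutch slips (value of joint clutch above 0.05 rad and contact force between strap and black_dish above 20 N), for 0.1 s.
At the end, for the whole second after the job is handed in: The black dish stands flat on the holder within 2 mm of its seat, the clamp strap presses it with more than 20 N, the clutch has slipped between 0.05 and 0.6 rad, nothing moves, and the other loose items are within 20 mm of where they stood (all of step 2 and horizontal distance between black_dish and seat below 0.002 m and z of black_dish in the frame of seat below 0.0015 m and angle between black_dish's own z axis and vertical below 0.06 rad and linear speed of black_dish below 0.02 m/s); the robot touches nothing.
It fails at once if the clutch is run on after it slips (more than 0.6 rad, a tenth of a turn) (value of joint clutch above 0.6 rad).
It fails at once if the dish is pushed against the pins with more than 20 N (contact force between black_dish and pins above 20 N).
It fails at once if another loose item is moved by more than 20 mm (distance of any of blue_dish, tube_rack, flask, tip_box, media_bottle, marker, beaker from where it was at the start of the episode above 0.02 m).
It also fails if it takes over 72 s, if anything falls off the work surface, if the arm or the gripper's body presses on something with over 40 N, if the wrist force passes 120 N, or if a joint passes its speed limit or range.

## Robot

A 6-joint arm with a two-finger parallel gripper is mounted at the origin on the work surface. World frame = base frame: x ahead of the robot, y to its left, z up, the work surface at z = 0. Lengths are in m, angles in rad, forces in N, time in s.
With the tool pointing down it reaches from about 0.35 to 0.975 m from the base axis. Payload 4.9 kg.
Tool frame: the origin (TCP) lies at the very end of the fingers, on their centre line; the grasp point (between the pads) lies 19 mm behind it (grasp_offset is the distance from the TCP to the grasp point, in m); x points along the fingers, y is the direction in which the jaws open and shut, and the axes are right-handed (so a half turn about x gives the same grasp; the last joint's range is limited). The gripper opens to 85 mm and grips with 20 to 120 N. Pads are 22 mm wide; open, the fingers measure 114 mm over their backs; the gripper's body (76 mm by 85 mm) begins 54 mm behind the grasp point. The pads swing forward as they close: fully open they stand 13 mm farther back than shut.
Start: joints at [-1.283, 0.053, 1.613, -0, 1.476, -0.119], TCP at [0.247, -0.574, 0.231] pointing down, gripper open.
Joint ranges: [-3.01, 3.01], [-1.01, 2.22], [0.06, 2.58], [-1.02, 4.17], [0.09, 2.62], [-3.14, 3.14]. Speed limits (rad/s): [2.57, 2.57, 3.14, 3.14, 3.14, 3.14].

## Interface

Orientations are given as a rotation vector (axis times angle).
In Python, from station import get_obs, get_image, camera_model, finish_job, grasp_offset gives the robot as it stands.
- The arm moves only by the shell command python3 -m crank 'ROWS' [OPENING] [FORCE]. ROWS is JSON, a list that holds one entry, the list of rows, each a list of 4 numbers: the shift along the world's x, y, z in m, then the turn about the world's z in degrees. In form: [[[dx, dy, dz, turn], ...]]. A call has 1 to 5 rows; each row is the pose to reach, as a shift and turn from the pose commanded when the call began; what a row does not reach only later rows make up. A row lasts 1/12 s, in which the tool goes at most 41.7 mm and 7.16 degrees, less where a joint would pass 70% of its speed; a pose out of reach is approached as far as the arm can. A call with a gripper value outside its range is refused whole. OPENING is the opening, from 0 (shut) to 1 (fully open), set as the call begins (- or left out, the last holds). The fingers move at their own pace and stop on an object; FORCE is the grip in N (left out, the last holds). Time passes only in rows, so rows that repeat a pose let the fingers close. It gives the time, the measured TCP pose, the force and the opening at its end, in the units of the state.
- get_obs(): the state, without advancing time (a new reading comes with each control period).
- get_image(name): name is "scene" or "top" or "wrist"; returns (picture, depth): 384x512x3 uint8, red, green, blue; 384x512 float32, m along the optical axis (not along the pixel's ray), 0 where there is no reading.
- camera_model(name): a dict with "fx", "fy", "cx", "cy" (pixels), "xyz" and "attitude" of the camera in the world. Camera axes: x right, y down, z forward; pixel columns grow to the right and rows downward; lengths in m; the calibration is good to about 2 mm. A picture is of the moment at which its call begins: read the wrist's pose just before it. camera_model takes no time and is no camera call; for the wrist camera it gives the pose at the moment of the call.
- finish_job(): hands the job in, once; it reports no verdict.
The state is a dict: "t": time; "q": joint angles; "dq": joint speeds; "effort": joint torques, N m; "tool_pos": TCP position; "tool_rot": TCP orientation; "contact_force": force on the tool from outside, world axes, zero at the start; "wrist_torque": the same for the moment, N m; "opening": finger opening in m.
Only numpy, scipy, OpenCV 4.12 (cv2) and the standard library are available. Lean on these libraries where they do the work, as an engineer would, in place of code of your own. Each camera call takes 0.05 s, during which the arm holds its last target.

## Working session

There is one attempt and no reset: what is moved stays moved. The work goes in short steps, Python scripts to look and compute and a shell command to move; the robot and the scene stay as the last step left them, time stands still between calls to the robot, and variables do not carry over. Pictures are saved under pics/ and viewed, and the job is handed in when it is done.

```bash
ls; mkdir -p pics; python3 - <<'E'
from station import *
import cv2
print(get_obs(), grasp_offset)
for n in ["scene","top","wrist"]:
    print(n,camera_model(n))
    p,d=get_image(n); cv2.imwrite(f"pics/{n}0.png",p[:,:,::-1])
    import numpy as np; np.save(f"{n}0.npy",d)
E
```

```text
pics
{'t': 0.0, 'q': array([-1.28298018e+00,  5.33648359e-02,  1.61430653e+00, -5.89803304e-06,
        1.47601339e+00, -1.18989157e-01]), 'dq': array([ 0.00096165, -0.00049686, -0.00069085,  0.00060179,  0.0008848 ,
        0.00030701]), 'effort': array([ 1.71694533e-03, -3.93677688e+01, -3.70179713e+01, -2.54153622e-05,
        7.07662912e-03,  1.46338536e-06]), 'tool_pos': array([ 0.24712265, -0.57338057,  0.2300506 ]), 'tool_rot': array([ 1.99825219,  0.41431474, -1.99862405]), 'contact_force': array([-0.16644614, -0.24336061,  0.31985996]), 'wrist_torque': array([ 0.00350868,  0.06783578, -0.01007467]), 'opening': 0.08559795653720283} 0.0187
scene {'fx': 388.60725842044826, 'fy': 388.60725842044826, 'cx': 256.1312875645031, 'cy': 188.16406104228076, 'xyz': array([ 0.99539704, -0.33158675,  0.9118188 ]), 'attitude': array([-2.37718167, -1.12106259,  0.33375708])}
top {'fx': 394.86328123158006, 'fy': 394.86328123158006, 'cx': 252.06188696797602, 'cy': 186.0686107507024, 'xyz': array([ 0.36528372, -0.01435327,  1.20774353]), 'attitude': array([-2.14934618,  2.11831498, -0.17793568])}
wrist {'fx': 320.6345656638751, 'fy': 320.6345656638751, 'cx': 255.03745558788466, 'cy': 192.73900169038424, 'xyz': array([ 0.32094724, -0.54062846,  0.37294141]), 'attitude': array([ 2.39142127, -1.57368693, -0.2574478 ])}
```

View pics/scene0.png

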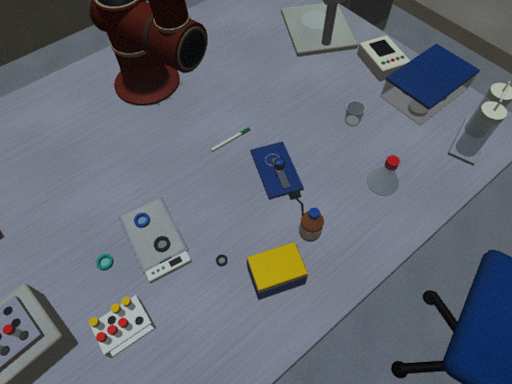

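View pics/top0.png

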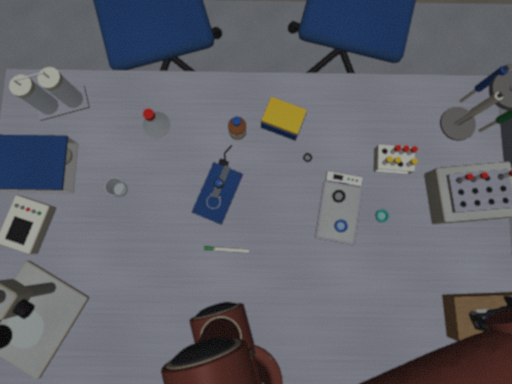

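View pics/wrist0.png

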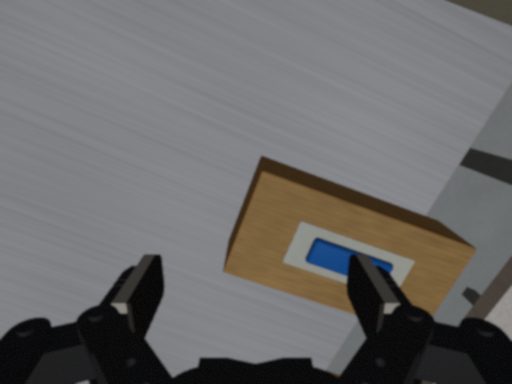

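Candidates for the black dish: black ring on the plate at top (339,196) / scene (162,243); small black ring on the table at top (307,157) / scene (222,260); turquoise ring at top (381,215); blue ring at top (341,226). By description I choose the one on the plate, then check it in a close crop.

```bash
cat > h.py <<'E'
import numpy as np,cv2
from scipy.spatial.transform import Rotation as R
def ray(m,u,v,z):
    d=R.from_rotvec(m["attitude"]).as_matrix()@np.array([(u-m["cx"])/m["fx"],(v-m["cy"])/m["fy"],1])
    return m["xyz"]+d*(z-m["xyz"][2])/d[2]
def proj(m,p):
    c=R.from_rotvec(m["attitude"]).as_matrix().T@(np.array(p)-m["xyz"])
    return m["fx"]*c[0]/c[2]+m["cx"],m["fy"]*c[1]/c[2]+m["cy"]
E
python3 - <<'E'
import cv2
from h import *
from station import camera_model
p=cv2.imread("pics/top0.png")
a=cv2.resize(p[140:270,180:400],None,fx=3.6,fy=3.6,interpolation=cv2.INTER_CUBIC)
cv2.imwrite("pics/topcrop.png",a)
p=cv2.imread("pics/scene0.png")
a=cv2.resize(p[130:290,90:330],None,fx=3.3,fy=3.3,interpolation=cv2.INTER_CUBIC)
cv2.imwrite("pics/scenecrop.png",a)
m=camera_model("top"); s=camera_model("scene")
for n,a,b,z in [("black",(339,196),(162,243),.026),("blue",(341,226),(142,220),.026),("small",(307,157),(222,260),.01),("ring",(214,202),(273,160),.016),("teal",(381,215),(105,262),.01)]:
    print(n,ray(m,*a,z),ray(s,*b,z))
E
```

```text
black [ 0.53797972 -0.27525386  0.026     ] [ 0.54052018 -0.2744549   0.026     ]
blue [ 0.44761187 -0.27922303  0.026     ] [ 0.45338187 -0.27998242  0.026     ]
small [ 0.66160031 -0.18181742  0.01      ] [ 0.66483452 -0.18388213  0.01      ]
ring [0.51547656 0.10293672 0.016     ] [0.51932465 0.10510421 0.016     ]
teal [ 0.48384187 -0.40513991  0.01      ] [ 0.48591262 -0.40844234  0.01      ]
```

View pics/topcrop.png

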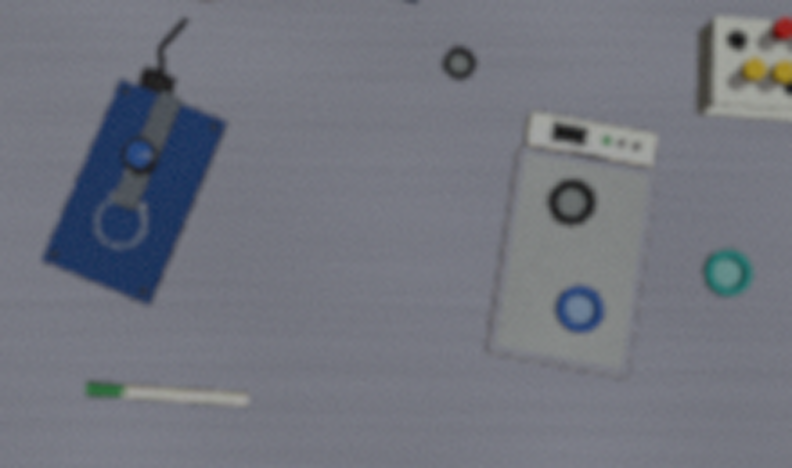

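View pics/scenecrop.png

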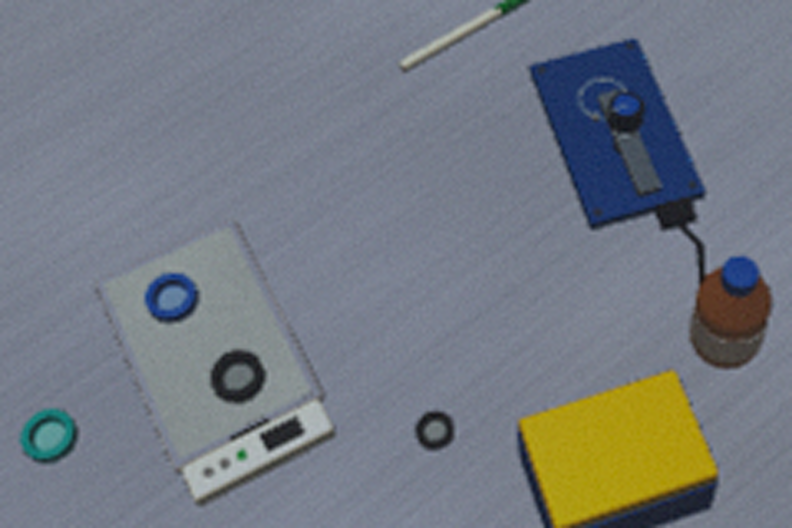

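The crops confirm that the dish at top (339,196) is the larger black ring, on the plate. The black ring at (307,157) is clearly smaller and lies on the table, so it is a decoy. Next I measure the dish and holder axis more precisely.

```bash
python3 - <<'E'
from h import *
from station import camera_model,get_obs
o=get_obs(); T=R.from_rotvec(o["tool_rot"]).as_matrix(); print(T.round(3))
print("cam in tool",T.T@(camera_model("wrist")["xyz"]-o["tool_pos"]))
hs={}
for n in ["top","scene"]:
    m=camera_model(n); p=cv2.imread(f"pics/{n}0.png"); h=cv2.cvtColor(p,cv2.COLOR_BGR2HSV)
    mk=cv2.inRange(h,(105,110,40),(125,255,200))
    cs,_=cv2.findContours(mk,cv2.RETR_EXTERNAL,cv2.CHAIN_APPROX_NONE)
    for c in cs:
        if cv2.contourArea(c)<40: continue
        u,v=c[:,0].mean(0)
        q=np.array([ray(m,*x,.016)[:2] for x in c[:,0]],np.float32)
        if abs(q.mean(0)[0]-.55)<.12 and abs(q.mean(0)[1]-.08)<.12:
            r=cv2.minAreaRect(q*1000); print(n,r)
            b=cv2.boxPoints(r);print(b)
E
```

```text
[[-0.     0.396 -0.918]
 [ 0.002 -0.918 -0.396]
 [-1.    -0.002 -0.   ]]
cam in tool [-0.14274571 -0.00119987 -0.08084284]
top ((546.5053100585938, 93.72218322753906), (95.7004165649414, 169.06961059570312), 68.2354965209961)
[[450.25403   80.62782 ]
 [607.2716    17.938068]
 [642.7566   106.81654 ]
 [485.739    169.5063  ]]
scene ((546.5032348632812, 92.17648315429688), (100.05514526367188, 171.9086151123047), 68.40302276611328)
[[448.16934   77.29872 ]
 [608.0093    14.023376]
 [644.83716  107.054245]
 [484.9972   170.32959 ]]
```

```bash
python3 -m crank '[[[0.02,0.02,0,7],[0.04,0.04,0,14],[0.06,0.06,0,21],[0.08,0.08,0,28],[0.1,0.1,0,35]]]' 1 40
python3 -m crank '[[[0.02,0.02,0,7],[0.04,0.04,0,14],[0.06,0.06,0,21],[0.08,0.08,0,28],[0.1,0.1,0,35]]]'
python3 -m crank '[[[0.02,0.02,0,7],[0.04,0.04,-0.02,14],[0.06,0.06,-0.04,21],[0.08,0.08,-0.06,28],[0.092,0.098,-0.08,35]]]'
python3 -m crank '[[[0,0,0,7],[0,0,0,14],[0,0,0,21],[0,0,0,28],[0,0,0,30]]]'
python3 -m crank '[[[0,0,0,0],[0,0,0,0]]]'
python3 - <<'E'
from station import *
from h import *
o=get_obs();print(o)
m=camera_model("wrist");p,d=get_image("wrist");cv2.imwrite("pics/w1.png",p[:,:,::-1]);np.save("w1.npy",d)
print(m, proj(m,[.539,-.275,.026]), R.from_rotvec(o["tool_rot"]).as_matrix().round(3))
import pickle;pickle.dump((m,p,d,o),open("w1.pkl","wb"))
E
```

```text
t: 0.57
tool_pos: [0.3479, -0.4728, 0.2308]
tool_rot: [1.6, 0.899, -1.6]
contact_force: [0.7, -0.6, -0.9]
opening: 0.0854
t: 0.98
tool_pos: [0.448, -0.3727, 0.231]
tool_rot: [1.162, 1.239, -1.162]
contact_force: [0.5, 0.1, 0.5]
opening: 0.0851
t: 1.4
tool_pos: [0.5407, -0.2745, 0.1503]
tool_rot: [0.699, 1.455, -0.698]
contact_force: [1.1, -0.3, 0.1]
opening: 0.0856
t: 1.82
tool_pos: [0.5391, -0.2757, 0.1507]
tool_rot: [0.293, 1.552, -0.293]
contact_force: [0.9, -0.2, -0.1]
opening: 0.0854
t: 1.98
tool_pos: [0.5391, -0.2759, 0.151]
tool_rot: [0.298, 1.551, -0.298]
contact_force: [0.2, 0.7, 0.5]
opening: 0.0854
{'t': 1.9833, 'q': array([-5.95774957e-01,  6.91165800e-02,  1.73285553e+00,  1.66491204e-05,
        1.34015802e+00, -1.78679044e+00]), 'dq': array([ 0.00010019, -0.00077593, -0.00263494,  0.00178668,  0.00114435,
        0.0010095 ]), 'effort': array([ 3.27124097e-02, -3.84445703e+01, -3.54136169e+01,  9.19731174e-04,
        1.74374614e-03, -3.75481357e-02]), 'tool_pos': array([ 0.53913391, -0.27585699,  0.15098619]), 'tool_rot': array([ 0.29815695,  1.55067088, -0.29779843]), 'contact_force': array([0.24165122, 0.74864453, 0.53863303]), 'wrist_torque': array([ 0.00374643,  0.00015522, -0.04836992]), 'opening': 0.0853941861751705}
{'fx': 320.6345656638751, 'fy': 320.6345656638751, 'cx': 255.03745558788466, 'cy': 192.73900169038424, 'xyz': array([ 0.46255168, -0.24484964,  0.29374983]), 'attitude': array([2.37111551, 1.60596089, 0.26105871])} (np.float64(255.3592567082806), np.float64(185.02892769648844)) [[-0.     0.371  0.929]
 [ 0.     0.929 -0.371]
 [-1.     0.    -0.001]]
```

View pics/w1.png

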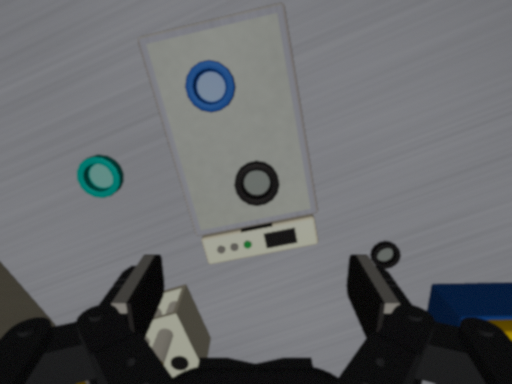

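The wrist view shows the large black dish at (257,183), the blue dish at (211,86), turquoise at (100,176) and the small black ring at (385,254). The prediction for the black dish was (255,185), so they agree.

```bash
python3 - <<'E'
from h import *
import pickle
m,p,d,o=pickle.load(open("w1.pkl","rb"))
g=cv2.cvtColor(p,cv2.COLOR_RGB2GRAY)
mk=(g<75).astype(np.uint8); mk[:150]=0;mk[212:]=0;mk[:,:225]=0;mk[:,290:]=0
cs,_=cv2.findContours(mk,cv2.RETR_EXTERNAL,cv2.CHAIN_APPROX_NONE)
c=max(cs,key=cv2.contourArea); e=cv2.fitEllipse(c); print(e, cv2.boundingRect(c))
for z in (.014,.020,.026): print(ray(m,*e[0],z))
q=np.array([ray(m,*x,.026)[:2] for x in c[:,0]],np.float32);print(cv2.minEnclosingCircle(q))
print(d[175:190:5,235:280:5].round(3))
E
```

```text
((256.427490234375, 182.94374084472656), (42.921531677246094, 42.95164108276367), 119.60000610351562) (235, 161, 44, 44)
[ 0.54094335 -0.27471221  0.014     ]
[ 0.53926203 -0.27407173  0.02      ]
[ 0.5375807  -0.27343124  0.026     ]
((0.5378749966621399, -0.2734561264514923), 0.019939346238970757)
[[0.289 0.277 0.278 0.285 0.286 0.287 0.285 0.279 0.278]
 [0.28  0.279 0.288 0.287 0.287 0.289 0.287 0.287 0.278]
 [0.28  0.28  0.289 0.289 0.289 0.288 0.288 0.288 0.281]]
```

```bash
python3 -m crank '[[[0,0.002,-0.03,0],[0,0.002,-0.06,0],[0,0.002,-0.09,0],[0,0.002,-0.115,0],[0,0.002,-0.13,0]]]'
python3 -m crank '[[[0,0,-0.0025,0],[0,0,-0.005,0],[0,0,-0.005,0]]]'
python3 -m crank '[[[0,0,0,0],[0,0,0,0],[0,0,0,0],[0,0,0,0],[0,0,0,0]]]' 0 30
python3 -m crank '[[[0,0,0,0],[0,0,0,0],[0,0,0,0],[0,0,0,0],[0,0,0,0]]]'
python3 -m crank '[[[0,0,0,0],[0,0,0,0],[0,0,0,0],[0,0,0,0],[0,0,0,0]]]'
python3 - <<'E'
from station import *
from h import *
m=camera_model("wrist");p,d=get_image("wrist");cv2.imwrite("pics/w2.png",p[:,:,::-1])
print(get_obs())
E
```

```text
t: 2.45
tool_pos: [0.5373, -0.2727, 0.0176]
tool_rot: [0.3, 1.555, -0.296]
contact_force: [-0.8, 0.4, -0.1]
opening: 0.0852
t: 2.7
tool_pos: [0.5397, -0.2743, 0.017]
tool_rot: [0.297, 1.549, -0.298]
contact_force: [-0.1, 0.1, -0.7]
opening: 0.0854
t: 3.12
tool_pos: [0.54, -0.2744, 0.0177]
tool_rot: [0.296, 1.549, -0.298]
contact_force: [-2.0, 0.9, 5.5]
opening: 0.0378
t: 3.53
tool_pos: [0.54, -0.2745, 0.0177]
tool_rot: [0.296, 1.549, -0.298]
contact_force: [-1.6, -0.5, 5.4]
opening: 0.0378
t: 3.95
tool_pos: [0.54, -0.2744, 0.0177]
tool_rot: [0.296, 1.549, -0.297]
contact_force: [-1.5, 1.6, 6.1]
opening: 0.0378
{'t': 4.0, 'q': array([-5.92993574e-01,  2.28201554e-01,  1.80191605e+00, -8.86404898e-05,
        1.10985648e+00, -1.78516881e+00]), 'dq': array([-7.26285445e-05, -1.36587376e-04,  3.26989528e-04, -2.10841397e-04,
        1.08247943e-03, -1.28939394e-03]), 'effort': array([-2.81780813e-02, -3.79321718e+01, -2.91786468e+01,  3.28369508e-02,
       -4.13560756e-01, -7.01945450e-03]), 'tool_pos': array([ 0.5399901 , -0.27444995,  0.01767187]), 'tool_rot': array([ 0.29639709,  1.54885178, -0.29751575]), 'contact_force': array([-0.62213413,  1.30883312,  5.56713201]), 'wrist_torque': array([ 0.08794863,  0.21953864, -0.01176655]), 'opening': 0.03799903337494907}
```

View pics/w2.png

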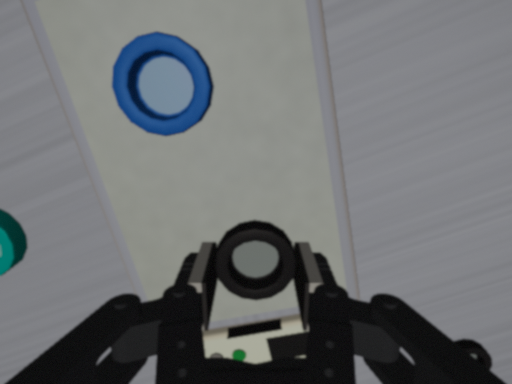

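The picture shows the dish between both pads, centred at about (256,259). The upward reading of 5.5 N suggests that the finger tips or the dish are bearing lightly. I'll measure the dish's offset from the TCP, then lift slightly and look again.

```bash
python3 -m crank '[[[0,0,0.01,0],[0,0,0.02,0],[0,0,0.04,0],[0,0,0.06,0],[0,0,0.06,0]]]'
python3 -m crank '[[[0,0,0,0],[0,0,0,0]]]'
cat > look.py <<'E'
from station import *
from h import *
import sys
o=get_obs();m=camera_model("wrist");p,d=get_image("wrist");cv2.imwrite(f"pics/{sys.argv[1]}.png",p[:,:,::-1]);np.save(sys.argv[1]+".npy",d)
import pickle;pickle.dump((m,p,d,o),open(sys.argv[1]+".pkl","wb"))
print(o["t"],o["tool_pos"],o["contact_force"],o["wrist_torque"],o["opening"],o["q"])
E
python3 look.py w3
python3 - <<'E'
from h import *
import pickle
m,p,d,o=pickle.load(open("w3.pkl","rb"))
T=R.from_rotvec(o["tool_rot"]).as_matrix()
print(d[215:305:8,205:310:8].round(3))
g=cv2.cvtColor(p,cv2.COLOR_RGB2GRAY)
for v,u in [(225,256),(259,256),(292,256)]:
    z=d[v,u]; c=np.array([(u-m["cx"])/m["fx"]*z,(v-m["cy"])/m["fy"]*z,z]); w=R.from_rotvec(m["attitude"]).as_matrix()@c+m["xyz"]; print(u,v,z,w,T.T@(w-o["tool_pos"]))
E
```

```text
t: 4.42
tool_pos: [0.5421, -0.2758, 0.0817]
tool_rot: [0.294, 1.542, -0.299]
contact_force: [1.8, -0.8, 0.5]
opening: 0.0379
t: 4.58
tool_pos: [0.5388, -0.2737, 0.0756]
tool_rot: [0.297, 1.551, -0.297]
contact_force: [-0.2, 0.1, -0.8]
opening: 0.0379
4.5833 [ 0.53882744 -0.27366625  0.07559962] [-0.22606319  0.07283524 -0.81795007] [ 5.95623318e-02 -8.45439165e-05 -3.31843642e-02] 0.03794124607228042 [-5.93024658e-01  1.48396156e-01  1.78276656e+00 -1.29849743e-05
  1.21133941e+00 -1.78518460e+00]
[[0.221 0.219 0.22  0.22  0.22  0.22  0.22  0.221 0.221 0.221 0.221 0.221
  0.22  0.219]
 [0.221 0.222 0.223 0.221 0.222 0.155 0.154 0.153 0.154 0.222 0.222 0.222
  0.223 0.223]
 [0.224 0.224 0.224 0.155 0.149 0.147 0.148 0.148 0.148 0.152 0.224 0.224
  0.225 0.224]
 [0.228 0.227 0.159 0.149 0.148 0.148 0.15  0.149 0.149 0.148 0.15  0.227
  0.225 0.226]
 [0.147 0.147 0.15  0.151 0.16  0.16  0.159 0.16  0.16  0.15  0.149 0.153
  0.149 0.148]
 [0.139 0.143 0.152 0.152 0.162 0.162 0.161 0.16  0.162 0.162 0.152 0.152
  0.141 0.141]
 [0.135 0.142 0.153 0.157 0.163 0.163 0.161 0.163 0.162 0.163 0.153 0.152
  0.133 0.134]
 [0.128 0.142 0.154 0.154 0.164 0.164 0.164 0.164 0.166 0.162 0.155 0.154
  0.133 0.129]
 [0.123 0.143 0.155 0.156 0.16  0.165 0.165 0.165 0.163 0.157 0.155 0.232
  0.132 0.123]
 [0.121 0.143 0.233 0.156 0.157 0.157 0.16  0.16  0.158 0.156 0.158 0.234
  0.134 0.121]
 [0.122 0.143 0.234 0.234 0.158 0.158 0.158 0.158 0.158 0.236 0.235 0.237
  0.132 0.123]
 [0.123 0.142 0.239 0.238 0.238 0.238 0.24  0.239 0.239 0.262 0.26  0.26
  0.133 0.123]]
256 225 0.15083595 [ 0.52011426 -0.26526996  0.08011559] [-0.00449755  0.00088508 -0.02049545]
256 259 0.16271915 [ 0.53988008 -0.27309963  0.07467179] [0.00092731 0.00091543 0.00076946]
256 292 0.1586117 [ 0.55230939 -0.27806558  0.08345917] [-0.007872    0.00089729  0.01414624]
```

View pics/w3.png

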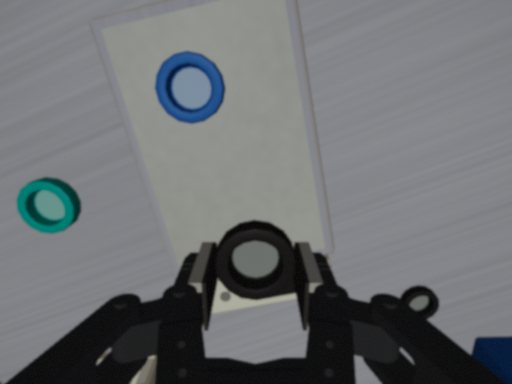

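```bash
cat > dish.py <<'E'
from h import *
import pickle,sys
m,p,d,o=pickle.load(open(sys.argv[1]+".pkl","rb"))
T=R.from_rotvec(o["tool_rot"]).as_matrix();C=R.from_rotvec(m["attitude"]).as_matrix()
V,U=np.mgrid[0:384,0:512]
W=np.stack([(U-m["cx"])/m["fx"]*d,(V-m["cy"])/m["fy"]*d,d],-1)@C.T+m["xyz"]-o["tool_pos"]
L=W@T
g=cv2.cvtColor(p,cv2.COLOR_RGB2GRAY)
fl=(np.hypot(L[...,1]-.001,L[...,2]+.002)<.010)&(np.abs(L[...,0]-.001)<.004)
A=np.c_[L[fl][:,1:],np.ones(fl.sum())];print("floor",fl.sum(),np.linalg.lstsq(A,L[fl][:,0],rcond=None)[0])
fit=np.hypot(L[...,1]-.001,L[...,2]+.002); rm=(fit>.0135)&(fit<.020)&(np.abs(L[...,0]+.008)<.0035)&(g<90)&(np.abs(L[...,1])<.016)
A=np.c_[L[rm][:,1:],np.ones(rm.sum())];print("rim",rm.sum(),np.linalg.lstsq(A,L[rm][:,0],rcond=None)[0])
# centre from glass disc outline (floor radius 13 at rim/floor) : bright inside
mk=((g>95)&fl).astype(np.uint8)
# rim contour on plane tool x=-0.008
def onplane(u,v,x):
    r=C@np.array([(u-m["cx"])/m["fx"],(v-m["cy"])/m["fy"],1]); a=T.T@(m["xyz"]-o["tool_pos"]); b=T.T@r; return a+b*(x-a[0])/b[0]
for v in range(210,310,1):
    pass
col=g[205:310,250:262].mean(1).astype(int);print(list(zip(range(205,310,2),col[::2])))
for v in (221,242,277,296): print(v,onplane(256,v,-.008)[1:].round(4))
E
python3 dish.py w3
```

```text
floor 1003 [0.00675011 0.00330931 0.00040295]
rim 2254 [-0.00068819 -0.00414379 -0.00793926]
[(205, np.int64(145)), (207, np.int64(145)), (209, np.int64(144)), (211, np.int64(144)), (213, np.int64(145)), (215, np.int64(145)), (217, np.int64(144)), (219, np.int64(128)), (221, np.int64(55)), (223, np.int64(10)), (225, np.int64(9)), (227, np.int64(11)), (229, np.int64(27)), (231, np.int64(36)), (233, np.int64(32)), (235, np.int64(28)), (237, np.int64(25)), (239, np.int64(28)), (241, np.int64(79)), (243, np.int64(107)), (245, np.int64(109)), (247, np.int64(109)), (249, np.int64(109)), (251, np.int64(110)), (253, np.int64(110)), (255, np.int64(110)), (257, np.int64(110)), (259, np.int64(110)), (261, np.int64(110)), (263, np.int64(110)), (265, np.int64(110)), (267, np.int64(110)), (269, np.int64(111)), (271, np.int64(110)), (273, np.int64(110)), (275, np.int64(105)), (277, np.int64(65)), (279, np.int64(21)), (281, np.int64(10)), (283, np.int64(10)), (285, np.int64(10)), (287, np.int64(11)), (289, np.int64(24)), (291, np.int64(31)), (293, np.int64(25)), (295, np.int64(23)), (297, np.int64(26)), (299, np.int64(103)), (301, np.int64(165)), (303, np.int64(169)), (305, np.int64(155)), (307, np.int64(136)), (309, np.int64(133))]
221 [ 0.0009 -0.0241]
242 [ 0.0009 -0.0134]
277 [0.0009 0.0055]
296 [0.0009 0.0164]
```

The dish is lifted and level. Its centre is about 1.5 mm toward the camera side of the TCP and its underside about 4 mm below. Now I move to hover before the holder.

```bash
python3 -m crank '[[[-0.005,0.03,0.03,0],[-0.01,0.07,0.03,0],[-0.015,0.11,0.03,0],[-0.02,0.15,0.03,0],[-0.025,0.19,0.03,0]]]'
python3 -m crank '[[[-0.005,0.04,0,0],[-0.01,0.08,0,0],[-0.015,0.12,0,0],[-0.02,0.16,0,0],[-0.024,0.199,0,0]]]'
python3 -m crank '[[[0,0,0,0],[0,0,0,0],[0,0,0,0]]]'
python3 look.py w4; python3 -c "
from station import *
from h import *
m=camera_model('wrist')
for q in [(.5186,.1041,.016),(.5465,.093,.016)]: print(proj(m,q))
p,d=get_image('top');cv2.imwrite('pics/t4.png',cv2.resize(p[150:240,170:260,::-1],None,fx=6,fy=6,interpolation=2))"
```

```text
t: 5.05
tool_pos: [0.5128, -0.0821, 0.1047]
tool_rot: [0.298, 1.553, -0.298]
contact_force: [0.3, 0.5, -0.5]
opening: 0.0378
t: 5.47
tool_pos: [0.4884, 0.1168, 0.1047]
tool_rot: [0.297, 1.553, -0.298]
contact_force: [1.3, -0.1, -0.5]
opening: 0.0375
t: 5.72
tool_pos: [0.4895, 0.1148, 0.1051]
tool_rot: [0.296, 1.552, -0.297]
contact_force: [0.8, -0.7, -0.6]
opening: 0.0379
5.7167 [0.48954014 0.11480406 0.10508106] [ 0.77936737 -0.70606872 -0.582548  ] [-0.01337748 -0.00813563  0.00407975] 0.037876975751063656 [ 8.25385735e-02 -1.27237251e-01  2.00654606e+00 -5.51089860e-04
  1.26442912e+00 -1.11021509e+00]
(np.float64(256.19751493326845), np.float64(235.17214741254884))
(np.float64(256.19239191664195), np.float64(268.07451928338696))
```

View pics/w4.png

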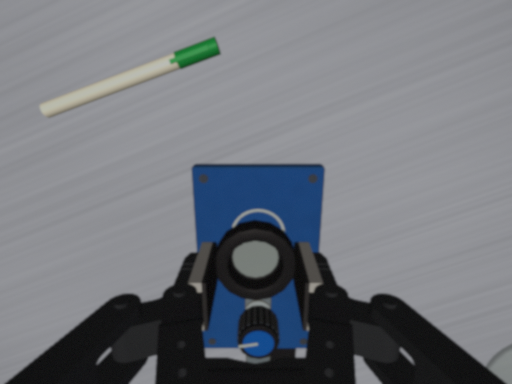

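View pics/t4.png

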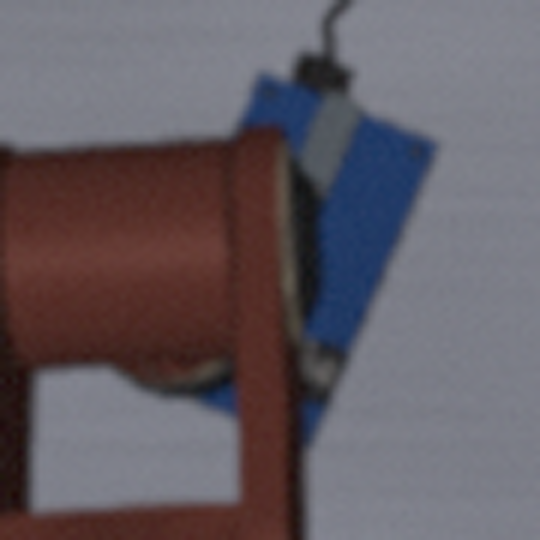

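The wrist view shows the holder squarely below, with its -x edge at v≈166 and sides at u≈194 and 323. The ring arc starts at v≈209 and the knob is at (258,340), with its index line pointing left. Now I measure the lateral offset.

```bash
python3 - <<'E'
from h import *
import pickle
m,p,d,o=pickle.load(open("w4.pkl","rb"))
T=R.from_rotvec(o["tool_rot"]).as_matrix()
h=cv2.cvtColor(p,cv2.COLOR_RGB2HSV); b=cv2.inRange(h,(105,110,40),(125,255,200))>0
def loc(u,v,z): return (T.T@(ray(m,u,v,z)-o["tool_pos"]))[1:].round(4)
for v in (172,180,190,200,215,228,235):
    us=np.where(b[v])[0]; us=us[(us>150)&(us<370)]
    a,c=loc(us[0],v,.016),loc(us[-1]+1,v,.016); print(v,us[0],us[-1],a,c,(a[0]+c[0])/2)
for u in (220,256,290):
    vs=np.where(b[:,u])[0]; print(u,vs[0],loc(u,vs[0],.016))
# ring
g=p.min(2).astype(int)
col=g[200:225,250:266].mean(1);print(list(zip(range(200,225),col.astype(int))))
for v in range(212,232,3):
    us=np.where(g[v,225:290]>95)[0]+225; print(v,us.min() if len(us) else 0,us.max() if len(us) else 0,[loc(x,v,.016) for x in (us.min(),us.max())] if len(us) else 0)
# knob top
k=b.copy();k[:320]=0;k[:,:235]=0;k[:,285:]=0
vv,uu=np.where(k);print("knob blue",uu.min(),uu.max(),vv.min(),vv.max())
E
```

```text
172 193 323 [-0.0459 -0.0215] [ 0.0519 -0.0215] 0.002999999999999999
180 193 322 [-0.0462 -0.0153] [ 0.0516 -0.0153] 0.002700000000000001
190 194 321 [-0.046  -0.0074] [ 0.0513 -0.0074] 0.0026499999999999996
200 195 321 [-0.0457  0.0007] [0.0519 0.0006] 0.003100000000000002
215 196 320 [-0.0456  0.0131] [0.0519 0.0131] 0.00315
228 196 319 [-0.0463  0.0242] [0.0518 0.0242] 0.002749999999999999
235 197 318 [-0.0459  0.0303] [0.0514 0.0303] 0.002749999999999999
220 165 [-0.0255 -0.0269]
256 165 [ 0.0012 -0.0269]
290 165 [ 0.0264 -0.0269]
[(200, np.int64(28)), (201, np.int64(28)), (202, np.int64(29)), (203, np.int64(29)), (204, np.int64(29)), (205, np.int64(29)), (206, np.int64(29)), (207, np.int64(39)), (208, np.int64(73)), (209, np.int64(114)), (210, np.int64(136)), (211, np.int64(130)), (212, np.int64(98)), (213, np.int64(60)), (214, np.int64(36)), (215, np.int64(29)), (216, np.int64(29)), (217, np.int64(28)), (218, np.int64(28)), (219, np.int64(27)), (220, np.int64(22)), (221, np.int64(16)), (222, np.int64(12)), (223, np.int64(11)), (224, np.int64(11))]
212 243 272 [array([-0.0089,  0.0106]), array([0.0136, 0.0106])]
215 239 276 [array([-0.0121,  0.0131]), array([0.0168, 0.0131])]
218 236 279 [array([-0.0145,  0.0156]), array([0.0192, 0.0156])]
221 234 281 [array([-0.0161,  0.0182]), array([0.0208, 0.0182])]
224 232 283 [array([-0.0177,  0.0207]), array([0.0225, 0.0207])]
227 281 284 [array([0.0209, 0.0233]), array([0.0233, 0.0233])]
230 0 0 0
knob blue 235 284 320 356
```

Dish needs about 1.7 mm sideways (tool +y) and about 30 mm of travel to the seat. I lower to just above the plate and feel for contact.

```bash
python3 -m crank '[[[0.0006,0.0016,-0.02,0],[0.0006,0.0016,-0.045,0],[0.0006,0.0016,-0.065,0],[0.0006,0.0016,-0.075,0],[0.0006,0.0016,-0.08,0]]]'
python3 -m crank '[[[0,0,-0.001,0],[0,0,-0.002,0],[0,0,-0.002,0]]]'
python3 -m crank '[[[0,0,-0.001,0],[0,0,-0.001,0]]]'
python3 -m crank '[[[0,0,-0.001,0],[0,0,-0.001,0]]]'
```

```text
t: 6.23
tool_pos: [0.4896, 0.1153, 0.0242]
tool_rot: [0.298, 1.554, -0.3]
contact_force: [-0.3, -0.2, -1.0]
opening: 0.0373
t: 6.48
tool_pos: [0.492, 0.1164, 0.0255]
tool_rot: [0.298, 1.548, -0.297]
contact_force: [0.4, 0.1, -0.3]
opening: 0.0379
t: 6.65
tool_pos: [0.4916, 0.1167, 0.0242]
tool_rot: [0.297, 1.549, -0.297]
contact_force: [-0.3, -0.8, -0.6]
opening: 0.0377
t: 6.82
tool_pos: [0.4911, 0.1167, 0.0226]
tool_rot: [0.297, 1.55, -0.297]
contact_force: [-0.6, 0.4, -1.4]
opening: 0.0376
```

```bash
python3 -m crank '[[[0,0,-0.001,0],[0,0,-0.001,0]]]'
python3 -m crank '[[[0,0,-0.0005,0],[0,0,-0.0005,0]]]'
python3 -m crank '[[[0,0,-0.0005,0],[0,0,-0.0005,0]]]'
python3 -m crank '[[[0,0,-0.0005,0],[0,0,-0.0005,0]]]'
```

```text
t: 6.98
tool_pos: [0.4908, 0.1167, 0.0212]
tool_rot: [0.297, 1.55, -0.297]
contact_force: [-1.0, 0.5, -2.2]
opening: 0.0378
t: 7.15
tool_pos: [0.4908, 0.1166, 0.0207]
tool_rot: [0.297, 1.551, -0.297]
contact_force: [-0.3, -0.2, -1.4]
opening: 0.0376
t: 7.32
tool_pos: [0.4908, 0.1166, 0.0202]
tool_rot: [0.297, 1.55, -0.297]
contact_force: [0.7, -0.1, 0.3]
opening: 0.0375
t: 7.48
tool_pos: [0.4909, 0.1166, 0.0197]
tool_rot: [0.297, 1.55, -0.297]
contact_force: [1.0, 0.7, -1.4]
opening: 0.0378
```

```bash
python3 -m crank '[[[0,0,-0.0005,0],[0,0,-0.0005,0]]]'
python3 -m crank '[[[0,0,-0.0005,0],[0,0,-0.0005,0],[0,0,-0.0005,0]]]'
python3 look.py w5
```

```text
t: 7.65
tool_pos: [0.491, 0.1166, 0.0197]
tool_rot: [0.297, 1.551, -0.297]
contact_force: [-1.5, -0.0, 3.3]
opening: 0.0376
t: 7.9
tool_pos: [0.491, 0.1166, 0.0196]
tool_rot: [0.297, 1.551, -0.297]
contact_force: [-3.6, -0.7, 6.9]
opening: 0.0379
7.9 [0.49095753 0.11663244 0.0196371 ] [-3.56485375 -0.67101282  6.91391474] [-0.08306801  0.65955658 -0.0159813 ] 0.03787458835821032 [ 8.57153147e-02  3.69152125e-03  2.04456184e+00 -1.08005160e-04
  1.09387751e+00 -1.10650442e+00]
```

View pics/w5.png

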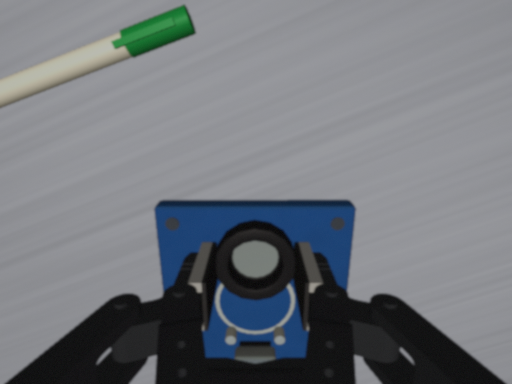

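Dish touched the plate at TCP z = 0.0197. The pins at (231,340) and (279,340) have their midpoint at u=255, so the dish at u=255.5 is centred on them. I slide most of the way in.

```bash
python3 -m crank '[[[0.005,-0.002,0.0004,0],[0.01,-0.004,0.0004,0],[0.015,-0.006,0.0004,0],[0.0186,-0.0074,0.0004,0],[0.0186,-0.0074,0.0004,0]]]'
python3 -m crank '[[[0.0009,-0.0004,0,0],[0.0019,-0.0007,0,0],[0.0028,-0.0011,0,0],[0.0037,-0.0015,0,0],[0.0037,-0.0015,0,0]]]'
python3 look.py w6
```

```text
t: 8.37
tool_pos: [0.511, 0.1089, 0.0197]
tool_rot: [0.298, 1.548, -0.297]
contact_force: [-0.5, -0.3, 3.3]
opening: 0.0376
t: 8.78
tool_pos: [0.5131, 0.108, 0.0196]
tool_rot: [0.297, 1.551, -0.297]
contact_force: [-3.8, 1.0, 6.6]
opening: 0.0378
8.7833 [0.51313481 0.10799712 0.0196462 ] [-3.77075001  1.02340164  6.55286085] [ 0.2682869   0.64862178 -0.00100164] 0.03775741254801849 [ 6.51159215e-02  4.97049738e-02  1.99747848e+00  7.18801750e-04
  1.09518813e+00 -1.12731940e+00]
```

View pics/w6.png

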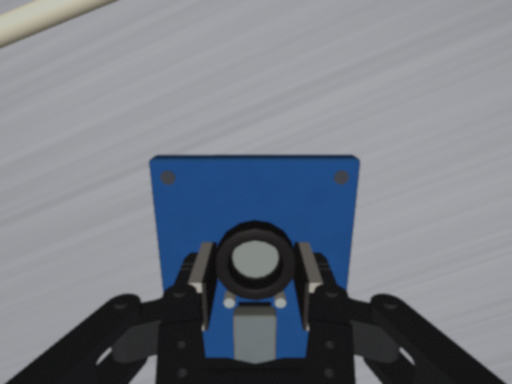

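Dish is nearly at the pins at (229,302) and (281,302), and the strap nose is at (256,312). I relieve the down-force and creep in.

```bash
python3 -m crank '[[[0,0,0.0004,0],[0.0009,-0.0004,0.0004,0],[0.0019,-0.0007,0.0004,0],[0.0019,-0.0007,0.0004,0]]]'
python3 -m crank '[[[0.0009,-0.0004,0,0],[0.0009,-0.0004,0,0]]]'
python3 -m crank '[[[0.0005,-0.0002,0,0],[0.0005,-0.0002,0,0]]]'
python3 -m crank '[[[0.0005,-0.0002,0,0],[0.0005,-0.0002,0,0]]]'
```

```text
t: 9.17
tool_pos: [0.515, 0.1071, 0.0197]
tool_rot: [0.297, 1.551, -0.297]
contact_force: [-2.2, 2.2, 6.2]
opening: 0.0377
t: 9.33
tool_pos: [0.5159, 0.1067, 0.0197]
tool_rot: [0.297, 1.551, -0.297]
contact_force: [-2.5, 1.3, 5.4]
opening: 0.0379
t: 9.5
tool_pos: [0.5162, 0.1065, 0.0196]
tool_rot: [0.297, 1.551, -0.297]
contact_force: [-3.4, 0.6, 5.3]
opening: 0.0378
t: 9.67
tool_pos: [0.5168, 0.1063, 0.0196]
tool_rot: [0.297, 1.551, -0.297]
contact_force: [-3.8, 0.9, 6.1]
opening: 0.0376
```

```bash
python3 -m crank '[[[0,0,0.0004,0],[0.0005,-0.0002,0.0004,0],[0.0005,-0.0002,0.0004,0]]]'
python3 -m crank '[[[0.0005,-0.0002,0,0],[0.0005,-0.0002,0,0]]]'
python3 -m crank '[[[0.0005,-0.0002,0,0],[0.0005,-0.0002,0,0]]]'
python3 -m crank '[[[0.0005,-0.0002,0,0],[0.0005,-0.0002,0,0]]]'
```

```text
t: 9.92
tool_pos: [0.5174, 0.1059, 0.0197]
tool_rot: [0.297, 1.551, -0.297]
contact_force: [-1.6, 0.9, 3.2]
opening: 0.0375
t: 10.08
tool_pos: [0.5175, 0.1058, 0.0197]
tool_rot: [0.297, 1.552, -0.297]
contact_force: [-3.4, 0.5, 2.6]
opening: 0.0376
t: 10.25
tool_pos: [0.5176, 0.1058, 0.0197]
tool_rot: [0.297, 1.553, -0.297]
contact_force: [-5.0, 2.9, 3.6]
opening: 0.0377
t: 10.42
tool_pos: [0.5176, 0.1057, 0.0196]
tool_rot: [0.297, 1.554, -0.297]
contact_force: [-5.8, 2.0, 5.5]
opening: 0.0375
```

```bash
python3 -m crank '[[[0.0005,-0.0002,0,0],[0.0005,-0.0002,0,0],[0.0005,-0.0002,0,0]]]'
python3 look.py w7
python3 - <<'E'
import cv2
p=cv2.imread("pics/w7.png");cv2.imwrite("pics/w7c.png",cv2.resize(p[200:330,180:335],None,fx=4.5,fy=4.5,interpolation=2))
E
```

```text
t: 10.67
tool_pos: [0.5177, 0.1057, 0.0196]
tool_rot: [0.297, 1.555, -0.297]
contact_force: [-7.5, 3.6, 7.1]
opening: 0.0377
10.6667 [0.51769645 0.10573534 0.01964566] [-7.49556105  3.62647773  7.13707674] [0.47167739 1.28150884 0.00943088] 0.03772039220657251 [ 5.99446045e-02  6.12533647e-02  1.98538934e+00  1.32867143e-03
  1.09961972e+00 -1.13283090e+00]
```

View pics/w7c.png

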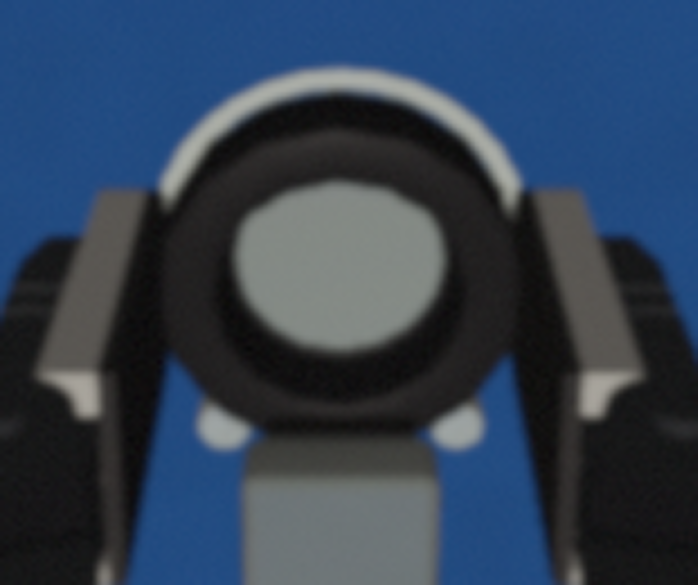

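Close crop: the dish sits concentric inside the ring arc and touches both pins at crop (222,428) and (458,428). It is under the nose, with a net push of only a few N. I let go and rise.

```bash
python3 -m crank '[[[0,0,0,0],[0,0,0,0],[0,0,0,0],[0,0,0,0],[0,0,0,0]]]' 1
python3 -m crank '[[[0,0,0.02,0],[0,0,0.05,0],[0,0,0.08,0],[0,0,0.11,0],[0,0,0.11,0]]]'
python3 -m crank '[[[0,0,0,0],[0,0,0,0]]]'
python3 look.py w8
python3 - <<'E'
import cv2
p=cv2.imread("pics/w8.png");cv2.imwrite("pics/w8c.png",cv2.resize(p[130:380,120:390],None,fx=2.4,fy=2.4,interpolation=2))
E
```

```text
t: 11.13
tool_pos: [0.5198, 0.105, 0.02]
tool_rot: [0.297, 1.55, -0.297]
contact_force: [-0.1, 0.8, -0.0]
opening: 0.0853
t: 11.55
tool_pos: [0.5241, 0.1054, 0.1376]
tool_rot: [0.299, 1.538, -0.294]
contact_force: [1.4, 0.2, 0.2]
opening: 0.0856
t: 11.72
tool_pos: [0.5192, 0.1051, 0.1295]
tool_rot: [0.297, 1.551, -0.297]
contact_force: [-1.0, 0.5, -1.1]
opening: 0.0851
11.7167 [0.51922244 0.1051252  0.12949565] [-0.95866788  0.45924094 -1.14255022] [ 0.00131465 -0.01738145  0.03767623] 0.08514710605390217 [ 5.92783752e-02 -8.96378843e-02  1.92826570e+00 -7.44993347e-05
  1.30339507e+00 -1.13278122e+00]
```

View pics/w8c.png

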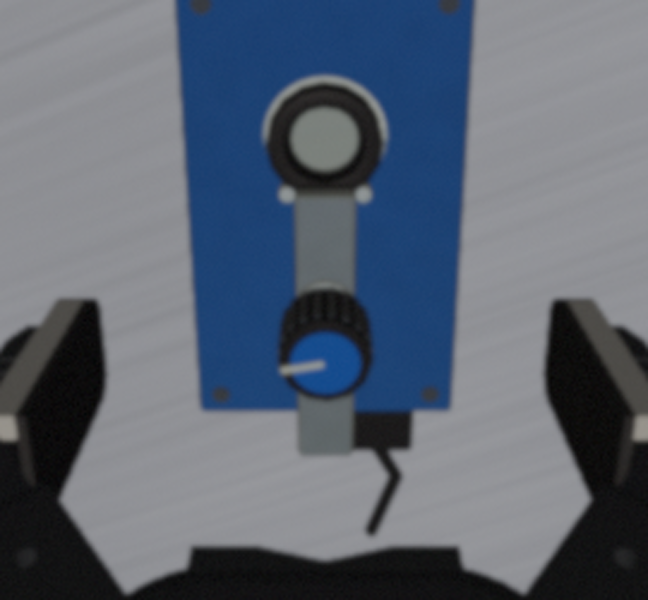

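Dish stays seated, touching both pins at crop (287,194) and (363,194). Knob top is at crop (326,363), full-image (256,281). I compute its position.

```bash
python3 - <<'E'
from h import *
import pickle
m,p,d,o=pickle.load(open("w8.pkl","rb"))
T=R.from_rotvec(o["tool_rot"]).as_matrix();C=R.from_rotvec(m["attitude"]).as_matrix()
h=cv2.cvtColor(p,cv2.COLOR_RGB2HSV); b=cv2.inRange(h,(100,110,60),(125,255,255)); b[:262]=0;b[298:]=0;b[:,:236]=0;b[:,276:]=0
b=((p.max(2)>95)*255).astype(np.uint8);b[:262]=0;b[298:]=0;b[:,:238]=0;b[:,274:]=0
cs,_=cv2.findContours(b,cv2.RETR_EXTERNAL,cv2.CHAIN_APPROX_NONE);c=max(cs,key=cv2.contourArea)
(u,v),r=cv2.minEnclosingCircle(c);print(u,v,r,cv2.boundingRect(c),cv2.fitEllipse(c))
v,u=cv2.fitEllipse(c)[0][1],cv2.fitEllipse(c)[0][0]
dz=np.median(d[int(v)-6:int(v)+7,int(u)-6:int(u)+7]);w=C@np.array([(u-m["cx"])/m["fx"]*dz,(v-m["cy"])/m["fy"]*dz,dz])+m["xyz"]
print("depth knob top",w, T.T@(w-o["tool_pos"]))
k=ray(m,u,v,.074);print(k,(T.T@(k-o["tool_pos"])))
# dish centre
gx=(256,int(130+140/2.4))
xh=np.array([.929,-.371]);print("expected screw",np.array([.5177,.1057])-.0015*xh+.052*xh)
for uu in (232,278):
  print(uu,d[176:182,uu])
E
```

```text
253.90602111816406 282.89849853515625 16.205669403076172 (238, 268, 33, 26) ((254.57054138183594, 280.96600341796875), (24.563594818115234, 30.41026496887207), 85.84242248535156)
depth knob top [0.56472858 0.08710478 0.07603896] [5.34390859e-02 9.46661390e-05 4.89634275e-02]
[0.56599724 0.08659566 0.074     ] [5.54775557e-02 9.11879723e-05 5.03311647e-02]
expected screw [0.5646145 0.0869645]
232 [0.26471993 0.2660389  0.26565313 0.2666583  0.26738328 0.26642478]
278 [0.26540676 0.26512495 0.26450706 0.2648654  0.25617424 0.25494164]
```

```bash
python3 -m crank '[[[0.01,-0.004,0,7],[0.02,-0.008,0,14],[0.03,-0.012,0,21],[0.04,-0.016,0,28],[0.0458,-0.0181,0,35]]]'
python3 -m crank '[[[0,0,0,7],[0,0,0,14],[0,0,0,21],[0,0,0,25],[0,0,0,25]]]'
python3 -m crank '[[[0,0,0,0],[0,0,0,0]]]'
python3 look.py w9
```

```text
t: 12.18
tool_pos: [0.5648, 0.0866, 0.1276]
tool_rot: [-0.187, 1.566, 0.187]
contact_force: [0.3, -0.0, 0.5]
opening: 0.0856
t: 12.6
tool_pos: [0.564, 0.087, 0.1275]
tool_rot: [-0.523, 1.51, 0.525]
contact_force: [0.9, -0.4, 0.0]
opening: 0.0854
t: 12.77
tool_pos: [0.5646, 0.0871, 0.1288]
tool_rot: [-0.522, 1.509, 0.523]
contact_force: [-0.9, -0.5, -0.2]
opening: 0.0854
12.7667 [0.56461145 0.08711906 0.12877086] [-0.88080428 -0.50179421 -0.18531726] [-0.03154224 -0.02806154  0.00826924] 0.0853922631295066 [ 2.28465607e-02  1.23912489e-02  1.83051288e+00 -7.34988532e-06
  1.30072185e+00 -2.21496862e+00]
```

View pics/w9.png

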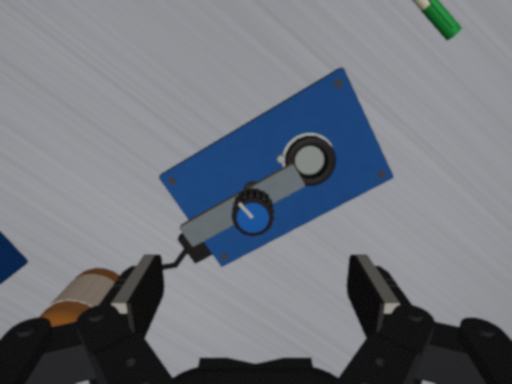

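The knob is at (253,212) with the dish at (310,158). The media bottle is near the left finger at (85,300), so I check its clearance.

```bash
python3 - <<'E'
from h import *
from station import camera_model
import pickle
t=camera_model("top");s=camera_model("scene")
print("cap",ray(t,237,121,.11),ray(s,315,213,.11))
m,p,d,o=pickle.load(open("w9.pkl","rb"))
T=R.from_rotvec(o["tool_rot"]).as_matrix()
for z in(.074,.076): 
  k=ray(m,253.5,213,z);print(k,T.T@(k-o["tool_pos"]))
E
```

```text
cap [0.74111768 0.03422164 0.11      ] [0.74691238 0.03563995 0.11      ]
[0.56316825 0.08633795 0.074     ] [ 0.05477373  0.00021256 -0.00152782]
[0.56252827 0.08584482 0.076     ] [ 0.05277506  0.00022348 -0.00233897]
```

The bottle is 185 mm away and the TCP is over the knob axis. I descend and grip the knob.

```bash
python3 -m crank '[[[-0.0005,-0.0004,-0.02,0],[-0.0005,-0.0004,-0.045,0],[-0.0005,-0.0004,-0.065,0],[-0.0005,-0.0004,-0.075,0],[-0.0005,-0.0004,-0.075,0]]]'
python3 -m crank '[[[0,0,0,0],[0,0,0,0],[0,0,0,0],[0,0,0,0],[0,0,0,0]]]' 0 60
python3 -m crank '[[[0,0,0,0],[0,0,0,0],[0,0,0,0],[0,0,0,0],[0,0,0,0]]]'
python3 look.py w10
```

```text
t: 13.23
tool_pos: [0.5623, 0.0866, 0.0518]
tool_rot: [-0.522, 1.513, 0.525]
contact_force: [0.0, -0.2, -0.8]
opening: 0.0858
t: 13.65
tool_pos: [0.5661, 0.0863, 0.0565]
tool_rot: [-0.525, 1.504, 0.522]
contact_force: [0.4, -4.4, 11.7]
opening: 0.026
t: 14.07
tool_pos: [0.5662, 0.0863, 0.0567]
tool_rot: [-0.524, 1.504, 0.522]
contact_force: [0.1, -1.1, 5.2]
opening: 0.026
14.0667 [0.56616123 0.08628956 0.05669969] [ 0.09097998 -1.10345509  5.18118266] [-0.40485136  0.03427326 -0.04801689] 0.02599190767815053 [ 2.17464278e-02  1.00641908e-01  1.87090235e+00 -9.40960189e-04
  1.16712065e+00 -2.21721611e+00]
```

View pics/w10.png

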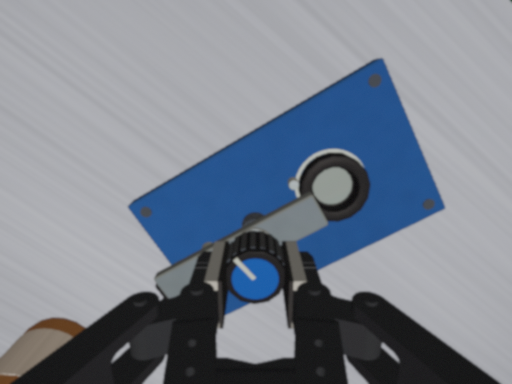

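Firm grip on the knob, with the index line visible at (243,268). I turn clockwise, following the sink, and watch the moment about the vertical.

```bash
cat > t.py <<'E'
from station import *
import numpy as np
o=get_obs();print("q6 %.3f yawrel %.3f Mz %.3f e6 %.3f F %s z %.4f xy %s t %.1f op %.4f"%(o["q"][5],o["q"][0]-o["q"][5]-2.2389,o["wrist_torque"][2],o["effort"][5],o["contact_force"].round(1),o["tool_pos"][2],o["tool_pos"][:2].round(4),o["t"],o["opening"]))
E
python3 t.py
python3 -m crank '[[[0,0,-0.0002,-5],[0,0,-0.0003,-10],[0,0,-0.0003,-10]]]' >/dev/null; python3 t.py
python3 -m crank '[[[0,0,-0.0002,-6],[0,0,-0.0004,-12],[0,0,-0.0006,-18],[0,0,-0.0008,-24],[0,0,-0.001,-30]]]' >/dev/null; python3 t.py
```

```text
q6 -2.217 yawrel 0.000 Mz -0.015 e6 0.009 F [-0.3 -3.9  7.1] z 0.0567 xy [0.5661 0.0863] t 14.1 op 0.0259
q6 -2.040 yawrel -0.177 Mz -0.072 e6 0.503 F [-0.  -2.5  5.4] z 0.0564 xy [0.5661 0.0864] t 14.4 op 0.0258
q6 -1.514 yawrel -0.702 Mz 0.169 e6 -0.844 F [ 0.4 -2.1  6.4] z 0.0554 xy [0.5661 0.0866] t 14.8 op 0.0256
```

```bash

python3 -m crank '[[[0,0,-0.0002,-6],[0,0,-0.0004,-12],[0,0,-0.0006,-18],[0,0,-0.0008,-24],[0,0,-0.001,-30]]]' >/dev/null; python3 t.py
python3 -m crank '[[[0,0,-0.0001,-3],[0,0,-0.0002,-6],[0,0,-0.0003,-9],[0,0,-0.0004,-12]]]' >/dev/null; python3 t.py
python3 -m crank '[[[0,0,0,0],[0,0,0,0]]]' >/dev/null; python3 t.py; python3 look.py w11
```

```text
q6 -0.991 yawrel -1.226 Mz 0.178 e6 -0.843 F [ 0.3 -0.3  5.9] z 0.0544 xy [0.5661 0.0868] t 15.2 op 0.0256
q6 -0.784 yawrel -1.433 Mz 0.197 e6 -0.328 F [ 1.3 -0.3  4.8] z 0.0540 xy [0.5662 0.0869] t 15.5 op 0.0259
q6 -0.786 yawrel -1.431 Mz 0.007 e6 0.035 F [ 0.1 -1.   6. ] z 0.0540 xy [0.5662 0.0869] t 15.7 op 0.0260
15.7 [0.56618397 0.08689152 0.05395984] [ 0.10015821 -0.99767401  5.99789762] [-0.10737141 -0.0392646   0.00662367] 0.02602527116646795 [ 2.22574834e-02  1.04456889e-01  1.87200375e+00  2.69833658e-04
  1.16197161e+00 -7.86023476e-01]
```

View pics/w11.png

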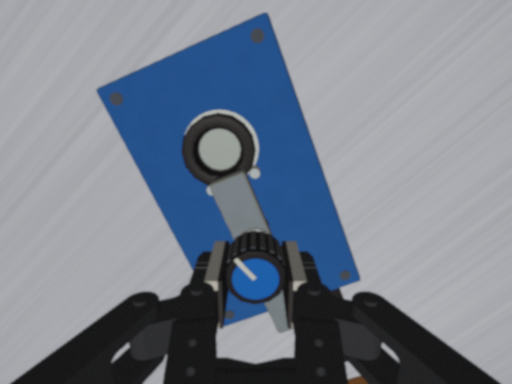

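The line still sits at (243,268) between the pads, so the knob goes with the gripper. The dish is still against both pins. The running moment is about 0.18-0.20 N m, which is free turning. I go on in fine rows with a reading after each.

```bash

python3 -m crank '[[[0,0,-0.0001,-3],[0,0,-0.0002,-6]]]' >/dev/null; python3 t.py
python3 -m crank '[[[0,0,-0.0001,-3],[0,0,-0.0002,-6]]]' >/dev/null; python3 t.py
python3 -m crank '[[[0,0,-0.0001,-3],[0,0,-0.0002,-6]]]' >/dev/null; python3 t.py
python3 -m crank '[[[0,0,-0.0001,-3],[0,0,-0.0002,-6]]]' >/dev/null; python3 t.py
python3 -m crank '[[[0,0,-0.0001,-3],[0,0,-0.0002,-6]]]' >/dev/null; python3 t.py
python3 -m crank '[[[0,0,-0.0001,-3],[0,0,-0.0002,-6]]]' >/dev/null; python3 t.py
```

```text
q6 -0.679 yawrel -1.537 Mz 0.212 e6 -0.355 F [0.  0.4 5.2] z 0.0537 xy [0.5662 0.0869] t 15.9 op 0.0259
q6 -0.575 yawrel -1.642 Mz 0.213 e6 -0.327 F [ 0.8 -0.5  5.4] z 0.0536 xy [0.5663 0.0869] t 16.1 op 0.0262
q6 -0.470 yawrel -1.747 Mz 0.161 e6 -0.323 F [1.2 0.5 5.8] z 0.0534 xy [0.5663 0.087 ] t 16.2 op 0.0255
q6 -0.365 yawrel -1.851 Mz 0.235 e6 -0.310 F [ 1.4 -0.5  5.9] z 0.0533 xy [0.5664 0.0869] t 16.4 op 0.0264
q6 -0.260 yawrel -1.956 Mz 0.243 e6 -0.298 F [-0.  -0.1  5.7] z 0.0531 xy [0.5665 0.0869] t 16.6 op 0.0264
q6 -0.156 yawrel -2.061 Mz 0.237 e6 -0.285 F [ 0.9 -1.2  6.4] z 0.0530 xy [0.5666 0.0869] t 16.8 op 0.0260
```

```bash

python3 -m crank '[[[0,0,-0.0001,-3],[0,0,-0.0002,-6]]]' >/dev/null; python3 t.py
python3 -m crank '[[[0,0,-0.0001,-3],[0,0,-0.0002,-6]]]' >/dev/null; python3 t.py
python3 -m crank '[[[0,0,-0.0001,-3],[0,0,-0.0002,-6]]]' >/dev/null; python3 t.py
```

```text
q6 -0.051 yawrel -2.166 Mz 0.211 e6 -0.272 F [2.3 0.6 5.6] z 0.0529 xy [0.5667 0.0869] t 16.9 op 0.0263
q6 0.054 yawrel -2.270 Mz 0.251 e6 -0.259 F [ 2.3 -0.5  6.1] z 0.0527 xy [0.5668 0.0869] t 17.1 op 0.0261
q6 0.158 yawrel -2.375 Mz 0.225 e6 -0.246 F [ 2.3 -1.1  5.9] z 0.0526 xy [0.5669 0.0869] t 17.2 op 0.0259
```

```bash

python3 -m crank '[[[0,0,-0.0001,-3],[0,0,-0.0002,-6]]]' >/dev/null; python3 t.py
python3 -m crank '[[[0,0,-0.0001,-3],[0,0,-0.0002,-6]]]' >/dev/null; python3 t.py
```

```text
q6 0.263 yawrel -2.480 Mz 0.247 e6 -0.233 F [ 2.2 -1.2  6.5] z 0.0525 xy [0.567  0.0869] t 17.4 op 0.0259
q6 0.368 yawrel -2.584 Mz 0.318 e6 -0.221 F [ 3.  -1.1  6.3] z 0.0523 xy [0.567  0.0868] t 17.6 op 0.0258
```

```bash

python3 -m crank '[[[0,0,-0.0001,-3],[0,0,-0.0001,-6]]]' >/dev/null; python3 t.py
```

```text
q6 0.472 yawrel -2.689 Mz 0.275 e6 -0.214 F [ 3.3 -1.4  6.7] z 0.0523 xy [0.5672 0.0868] t 17.8 op 0.0261
```

```bash

python3 -m crank '[[[0,0,0,-3],[0,0,0,-6]]]' >/dev/null; python3 t.py
```

```text
q6 0.577 yawrel -2.794 Mz 0.326 e6 -0.214 F [ 3.4 -0.8  5.3] z 0.0522 xy [0.5672 0.0868] t 17.9 op 0.0260
```

The moment has gone flat (e6 -0.214 twice, after a steady climb), so the clutch is slipping by an estimated 0.15 rad. One more 6° confirms it with good margin to 0.6.

```bash

python3 -m crank '[[[0,0,0,-3],[0,0,0,-6]]]' >/dev/null; python3 t.py
python3 -m crank '[[[0,0,0,0],[0,0,0,0]]]' >/dev/null; python3 t.py
python3 look.py w12
```

```text
q6 0.682 yawrel -2.899 Mz 0.338 e6 -0.214 F [ 3.  -0.7  5.8] z 0.0523 xy [0.5673 0.0868] t 18.1 op 0.0257
q6 0.680 yawrel -2.897 Mz 0.190 e6 0.141 F [ 3.5 -0.1  5. ] z 0.0523 xy [0.5673 0.0868] t 18.2 op 0.0261
18.25 [0.56728414 0.08681162 0.05225277] [ 3.45633668 -0.08232956  5.02370477] [-0.04479046 -0.2664112   0.1903644 ] 0.02606390519886799 [2.20823774e-02 1.07654790e-01 1.87180486e+00 2.52062125e-04
 1.15640704e+00 6.79767742e-01]
```

View pics/w12.png

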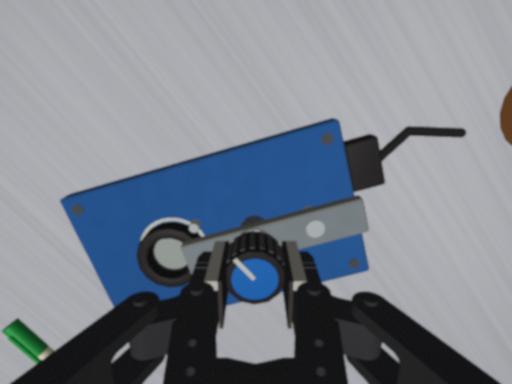

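The index line still sits at (243,268) in the gripper frame, so the pads did not slip and the flat ~0.31 N m is the clutch. I let go and rise.

```bash
python3 -m crank '[[[0,0,0,0],[0,0,0,0],[0,0,0,0],[0,0,0,0],[0,0,0,0]]]' 1; python3 t.py
python3 -m crank '[[[0,0,0.02,0],[0,0,0.05,0],[0,0,0.08,0],[0,0,0.1,0],[0,0,0.1,0]]]'
python3 -m crank '[[[-0.02,0,0.02,0],[-0.05,0,0.04,0],[-0.08,0,0.05,0],[-0.08,0,0.05,0],[-0.08,0,0.05,0]]]'
python3 look.py w13
python3 - <<'E'
from station import *
from h import *
p,d=get_image("scene");cv2.imwrite("pics/s13.png",p[:,:,::-1])
E
```

```text
t: 18.72
tool_pos: [0.5641, 0.0868, 0.0493]
tool_rot: [1.674, 0.823, -1.676]
contact_force: [-0.4, -0.7, 0.3]
opening: 0.084
q6 0.680 yawrel -2.897 Mz -0.010 e6 0.000 F [-0.4 -0.7  0.3] z 0.0493 xy [0.5641 0.0868] t 18.7 op 0.0840
t: 19.13
tool_pos: [0.568, 0.0869, 0.156]
tool_rot: [1.682, 0.818, -1.666]
contact_force: [0.3, -0.5, 0.6]
opening: 0.0851
t: 19.55
tool_pos: [0.4841, 0.0869, 0.1999]
tool_rot: [1.676, 0.822, -1.674]
contact_force: [1.0, 0.3, -1.0]
opening: 0.0852
19.55 [0.48406081 0.08686833 0.19988714] [ 0.96807488  0.34343035 -0.96572939] [-0.00467571 -0.01798937  0.02619003] 0.08521236839761852 [ 2.60740541e-02 -2.54334682e-01  1.95064302e+00  6.78279180e-05
  1.44413380e+00  6.83630201e-01]
```

View pics/w13.png

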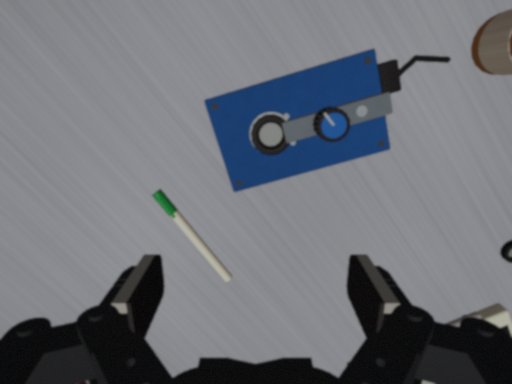

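View pics/s13.png

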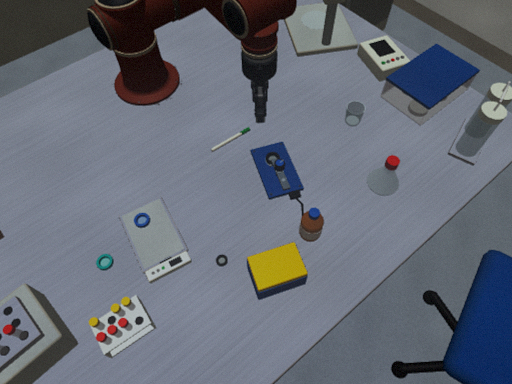

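In the wrist view the dish at (270,133) is against both pins at (286,117) and (293,143) under the nose, with the gripper clear. In the scene view the other items sit at the same pixels as at the start.

```bash
python3 -m crank '[[[0,0,0,0],[0,0,0,0],[0,0,0,0]]]'; python3 -c "
from station import *
print(finish_job())"
```

```text
t: 19.9
tool_pos: [0.485, 0.0867, 0.1991]
tool_rot: [1.674, 0.823, -1.677]
contact_force: [0.2, 0.4, 0.5]
opening: 0.0854
the job is handed in; nothing more can be done
None
```

I took the larger black dish from the warming plate, stood it on the holder and slid it under the clamp until it stopped against both pins. I then turned the thumbscrew clockwise to its first slip, let go and handed the job in at 19.9 s; no verdict was reported.

**Dish:** It met the pins with about 8 N of total reaction, which includes the sliding friction. The last pictures show it under the nose, against both pins and inside its ring. It stopped about 2.5 mm short of where the top and scene pictures put the seat. I took that as measurement error because the close crop showed it touching both pins.

**Clutch:** The turning moment climbed steadily from about 0.2 N m, then went flat at about 0.3 N m. I stopped after roughly 0.2–0.27 rad of slip. That slip is estimated from where the moment went flat, not measured directly. The knob's index line did not move in the gripper, so the fingers were not slipping on the knob.

**Not measured:** I had no direct reading of the strap's force on the dish; I infer it from the clutch slipping.

**Surroundings:** In the final scene picture the other items look to be where they started, judged by eye. The gripper is clear and reads about zero force.

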